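Set the stock tags on the findings board

TASK

Each hinged tag on the findings board belongs to the bin directly behind it: push the wrongly set tags over with a fingertip so that every full bin's tag leans back towards its bin as far as it goes, showing its disc, and every empty bin's tag leans forward towards the robot as far as it goes, showing its bar; a tag left standing half-way must be set too. Push gently, and do not move or lift the bins or anything else on the bench.

Things in the scene. Friction and masses are not known exactly. Their poses are not given: they have to be found in the camera images.
- board: fixed plywood board, 340 (x) by 500 (y) by 12 mm thick; origin at the centre of its underside, on the bench. Its +x points from the tags to the bins. Four tags stand in a row along y 100 mm in front of its centre and four bins 70 mm behind it, 110 mm apart, one bin directly behind each tag. Spool, vial and weight stand loose between the tag columns
- tag_a_hinge (a point): middle of tag a's hinge line, 18 mm above the board's top, 30 mm above the bench; axes: x the board's +x (towards the bin), y along the hinge, z up. The fixed dark steel bracket is 34 (x) by 74 mm (y), its 6 mm cheeks at y = +-33 mm reach 8 mm above it. The tags are alike and may stand in any order
- tag_a (a joint): lean of tag a, rad: 0 upright, + back to its bin, - forward to the robot, sprung stops at +-0.55. Flap: aluminium, 54 mm wide, 3 thick, 2 to 52 mm above the hinge upright (at a stop its tip is 74 mm above the bench, 27 mm to the side). Robot-side face: dark disc, on top when leaning back; bin-side face: dark bar. Friction (0.025 N m, 1 N at the tip) keeps it where left
- tag_b_hinge (a point): middle of tag b's hinge line, 18 mm above the board's top, 30 mm above the bench; axes: x the board's +x (towards the bin), y along the hinge, z up. The fixed dark steel bracket is 34 (x) by 74 mm (y), its 6 mm cheeks at y = +-33 mm reach 8 mm above it. The tags are alike and may stand in any order
- tag_b (a joint): lean of tag b, rad: 0 upright, + back to its bin, - forward to the robot, sprung stops at +-0.55. Flap: aluminium, 54 mm wide, 3 thick, 2 to 52 mm above the hinge upright (at a stop its tip is 74 mm above the bench, 27 mm to the side). Robot-side face: dark disc, on top when leaning back; bin-side face: dark bar. Friction (0.025 N m, 1 N at the tip) keeps it where left
- tag_c_hinge (a point): middle of tag c's hinge line, 18 mm above the board's top, 30 mm above the bench; axes: x the board's +x (towards the bin), y along the hinge, z up. The fixed dark steel bracket is 34 (x) by 74 mm (y), its 6 mm cheeks at y = +-33 mm reach 8 mm above it. The tags are alike and may stand in any order
- tag_c (a joint): lean of tag c, rad: 0 upright, + back to its bin, - forward to the robot, sprung stops at +-0.55. Flap: aluminium, 54 mm wide, 3 thick, 2 to 52 mm above the hinge upright (at a stop its tip is 74 mm above the bench, 27 mm to the side). Robot-side face: dark disc, on top when leaning back; bin-side face: dark bar. Friction (0.025 N m, 1 N at the tip) keeps it where left
- tag_d_hinge (a point): middle of tag d's hinge line, 18 mm above the board's top, 30 mm above the bench; axes: x the board's +x (towards the bin), y along the hinge, z up. The fixed dark steel bracket is 34 (x) by 74 mm (y), its 6 mm cheeks at y = +-33 mm reach 8 mm above it. The tags are alike and may stand in any order
- tag_d (a joint): lean of tag d, rad: 0 upright, + back to its bin, - forward to the robot, sprung stops at +-0.55. Flap: aluminium, 54 mm wide, 3 thick, 2 to 52 mm above the hinge upright (at a stop its tip is 74 mm above the bench, 27 mm to the side). Robot-side face: dark disc, on top when leaning back; bin-side face: dark bar. Friction (0.025 N m, 1 N at the tip) keeps it where left
- bin_full_1: loose grey open bin, 100 mm (x) by 86 mm (y) by 45 mm high, heaped full of brass beads; origin at the centre of its underside, on the board's top, about 170 mm behind the hinge of its tag. The bins may stand in any order
- bin_full_2: loose grey open bin, 100 mm (x) by 86 mm (y) by 45 mm high, heaped full of steel blanks; origin at the centre of its underside, on the board's top, about 170 mm behind the hinge of its tag. The bins may stand in any order
- bin_empty_1: loose grey open bin, 100 mm (x) by 86 mm (y) by 45 mm high, empty, its bare floor showing; origin at the centre of its underside, on the board's top, about 170 mm behind the hinge of its tag. The bins may stand in any order
- bin_empty_2: loose grey open bin, 100 mm (x) by 86 mm (y) by 45 mm high, empty, its bare floor showing; origin at the centre of its underside, on the board's top, about 170 mm behind the hinge of its tag. The bins may stand in any order
- spool: copper spool, 28 mm across, 30 mm high, standing on the board between tags; a bystander, origin on its underside
- vial: amber glass vial with black cap, 22 mm across, 55 mm high, standing on the board between tags; a bystander, origin on its underside
- weight: brass weight, 24 mm across, 36 mm high, standing on the board between tags; a bystander, origin on its underside
- hammer: hammer 220 mm long lying on the bench left of the board; a bystander, origin on its underside
- jar: glass jar 68 mm across, 85 mm high, right of the board; a bystander, origin on its underside
- bench_block: steel bench block 75 by 75 by 22 mm, on the right in front of the board; a bystander, origin on its underside
- cup: white cup 72 mm across, 85 mm high, left of the board; a bystander, origin on its underside
- brush: brush 190 mm long lying in front on the left; a bystander, origin on its underside
Mind the look-alikes: they are no part of the job. Leave any purple or turquoise look-alike of the bin_empty_1 alone.

How it is judged:
At the end, for the whole second after the job is handed in: the tags of the two full bins lean back beyond +0.42 rad and those of the two empty bins lean forward beyond -0.42 rad (stops at +-0.55), at rest ((y of bin_full_1 in the frame of tag_a_hinge above 0.05 m or y of bin_full_1 in the frame of tag_a_hinge below -0.05 m or value of joint tag_a above 0.42 rad) and (y of bin_full_2 in the frame of tag_a_hinge above 0.05 m or y of bin_full_2 in the frame of tag_a_hinge below -0.05 m or value of joint tag_a above 0.42 rad) and (y of bin_empty_1 in the frame of tag_a_hinge above 0.05 m or y of bin_empty_1 in the frame of tag_a_hinge below -0.05 m or value of joint tag_a below -0.42 rad) and (y of bin_empty_2 in the frame of tag_a_hinge above 0.05 m or y of bin_empty_2 in the frame of tag_a_hinge below -0.05 m or value of joint tag_a below -0.42 rad) and velocity of joint tag_a between -0.1 and 0.1 rad/s and (y of bin_full_1 in the frame of tag_b_hinge above 0.05 m or y of bin_full_1 in the frame of tag_b_hinge below -0.05 m or value of joint tag_b above 0.42 rad) and (y of bin_full_2 in the frame of tag_b_hinge above 0.05 m or y of bin_full_2 in the frame of tag_b_hinge below -0.05 m or value of joint tag_b above 0.42 rad) and (y of bin_empty_1 in the frame of tag_b_hinge above 0.05 m or y of bin_empty_1 in the frame of tag_b_hinge below -0.05 m or value of joint tag_b below -0.42 rad) and (y of bin_empty_2 in the frame of tag_b_hinge above 0.05 m or y of bin_empty_2 in the frame of tag_b_hinge below -0.05 m or value of joint tag_b below -0.42 rad) and velocity of joint tag_b between -0.1 and 0.1 rad/s and (y of bin_full_1 in the frame of tag_c_hinge above 0.05 m or y of bin_full_1 in the frame of tag_c_hinge below -0.05 m or value of joint tag_c above 0.42 rad) and (y of bin_full_2 in the frame of tag_c_hinge above 0.05 m or y of bin_full_2 in the frame of tag_c_hinge below -0.05 m or value of joint tag_c above 0.42 rad) and (y of bin_empty_1 in the frame of tag_c_hinge above 0.05 m or y of bin_empty_1 in the frame of tag_c_hinge below -0.05 m or value of joint tag_c below -0.42 rad) and (y of bin_empty_2 in the frame of tag_c_hinge above 0.05 m or y of bin_empty_2 in the frame of tag_c_hinge below -0.05 m or value of joint tag_c below -0.42 rad) and velocity of joint tag_c between -0.1 and 0.1 rad/s and (y of bin_full_1 in the frame of tag_d_hinge above 0.05 m or y of bin_full_1 in the frame of tag_d_hinge below -0.05 m or value of joint tag_d above 0.42 rad) and (y of bin_full_2 in the frame of tag_d_hinge above 0.05 m or y of bin_full_2 in the frame of tag_d_hinge below -0.05 m or value of joint tag_d above 0.42 rad) and (y of bin_empty_1 in the frame of tag_d_hinge above 0.05 m or y of bin_empty_1 in the frame of tag_d_hinge below -0.05 m or value of joint tag_d below -0.42 rad) and (y of bin_empty_2 in the frame of tag_d_hinge above 0.05 m or y of bin_empty_2 in the frame of tag_d_hinge below -0.05 m or value of joint tag_d below -0.42 rad) and velocity of joint tag_d between -0.1 and 0.1 rad/s); the robot touches nothing.
It fails at once if a bin is shoved or lifted more than 20 mm from its place (distance of any of bin_full_1, bin_full_2, bin_empty_1, bin_empty_2 from where it was at the start of the episode above 0.02 m).
It fails at once if another thing on the board or bench is pushed, knocked over or lifted (moved more than 20 mm) (distance of any of spool, vial, weight, hammer, jar, bench_block, cup, brush from where it was at the start of the episode above 0.02 m or angle between any of spool, vial, weight, jar, cup's own z axis and vertical above 0.6 rad).
It fails at once if a tag is pushed with more than 30 N (contact force between the arm and tag_a_c0 above 30 N or contact force between the arm and tag_b_c0 above 30 N or contact force between the arm and tag_c_c0 above 30 N or contact force between the arm and tag_d_c0 above 30 N).
It also fails if it takes over 54 s, if anything falls off the work surface, if the arm or the gripper's body presses on something with over 40 N, if the wrist force passes 120 N, or if a joint passes its speed limit or range.

ROBOT

A 6-joint arm with a two-finger parallel gripper is mounted at the origin on the work surface. World frame = base frame: x ahead of the robot, y to its left, z up, the work surface at z = 0. Lengths are in m, angles in rad, forces in N, time in s.
With the tool pointing down it reaches from about 0.35 to 0.975 m from the base axis. Payload 4.9 kg.
Tool frame: the origin (TCP) lies midway between the tips of the shut fingers; the grasp point (between the pads) lies 19 mm behind it; z points along the fingers, y is the line along which they close (so a half turn about z gives the same grasp; the last joint's range is limited). The gripper opens to 85 mm and grips with 20 to 120 N. Pads are 22 mm wide; open, the fingers measure 114 mm over their backs; the gripper's body (76 mm by 85 mm) begins 54 mm behind the grasp point. The pads swing forward as they close: fully open they stand 13 mm farther back than shut.
Start: joints at [1.074, 0.053, 1.613, -0, 1.476, -0.119], TCP at [0.231, 0.581, 0.231] pointing down, gripper open.
Joint ranges: [-3.01, 3.01], [-1.01, 2.22], [0.06, 2.58], [-1.02, 4.17], [0.09, 2.62], [-3.14, 3.14]. Speed limits (rad/s): [2.57, 2.57, 3.14, 3.14, 3.14, 3.14].

INTERFACE

Orientations are given as a rotation vector (axis times angle).
In Python, from station import ctrl, optics, job gives the robot as it stands.
- The arm moves only by the shell command python3 -m jog 'ROWS' [OPENING] [FORCE]. ROWS is JSON, a list of rows, each a list of 2 entries, a list of its own where there are three numbers: the shift along the tool's x, y, z in m, then the turn, a rotation vector about the tool's x, y, z in rad. A call has 1 to 5 rows; each row is the pose to reach, as a shift and turn from the pose commanded when the call began, along the tool's axes at that moment; what a row does not reach only later rows make up. A row lasts 1/10 s, in which the tool goes at most 50 mm and 8.59 degrees, less where a joint would pass 70% of its speed; a pose out of reach is approached as far as the arm can. A call with a gripper value outside its range is refused whole. OPENING is the opening, from 0 (shut) to 1 (fully open), set as the call begins (- or left out, the last holds). The fingers move at their own pace and stop on an object; FORCE is the grip in N (left out, the last holds). Time passes only in rows, so rows that repeat a pose let the fingers close. It gives the time, the measured TCP pose, the force, the opening and the grip force at its end, in the units of the state.
- ctrl.get_obs(): the state, without advancing time (a new reading comes with each control period).
- optics.get_image(name): name is "scene" or "top"; returns a dict with "image" (400x640x3 uint8, blue, green, red), "fx", "fy", "cx", "cy" (pixels), "D" ([k1, k2, p1, p2, k3] as OpenCV has them; the pictures are not rectified), "rvec" (rotation vector, rad) and "tvec" (3), from world to camera coordinates, as OpenCV has them. Camera axes: x right, y down, z forward; pixel columns grow to the right and rows downward; lengths in m; the calibration is good to about 2 mm. A picture is of the moment at which its call begins. There is no depth.
- job.finish_job(): hands the job in; it is judged then, once.
The state is a dict: "t": time; "q": joint angles; "dq": joint speeds; "effort": joint torques, N m; "tool_pos": TCP position; "tool_rot": TCP orientation; "contact_force": force on the tool from outside, world axes, zero at the start; "wrist_torque": the same for the moment, N m; "opening": finger opening in m; "grip_force": force on a finger pad.
Only numpy, scipy, OpenCV 4.12 (cv2) and the standard library are available. Lean on these libraries where they do the work, as an engineer would, in place of code of your own. Each camera call takes 0.05 s, during which the arm holds its last target. There are 200 camera calls.

## Working session

There is one attempt and no reset: what is moved stays moved. The work goes in short steps, Python scripts to look and compute and a shell command to move; the robot and the scene stay as the last step left them, time stands still between calls to the robot, and variables do not carry over. Pictures are saved under pics/ and viewed, at most 10 in all, crops included, and the job is handed in when it is done.

```bash
mkdir -p pics; cat > h.py <<'E'
import numpy as np,cv2
from station import ctrl,optics,job
def grab(n):
    d=optics.get_image(n);K=np.array([[d['fx'],0,d['cx']],[0,d['fy'],d['cy']],[0,0,1]]);return d['image'],K,np.array(d['D'],float),np.array(d['rvec'],float),np.array(d['tvec'],float)
def ray(c,uv,z):
    im,K,D,r,t=c;R=cv2.Rodrigues(r)[0];p=cv2.undistortPoints(np.array(uv,float).reshape(-1,1,2),K,D).reshape(-1,2)
    d=np.c_[p,np.ones(len(p))]@R;o=-R.T@t;return o+d*((z-o[2])/d[:,2])[:,None]
def proj(c,P):
    im,K,D,r,t=c;return cv2.projectPoints(np.array(P,float).reshape(-1,1,3),r,t,K,D)[0].reshape(-1,2)
E
python3 - <<'E'
from h import *
for n in ('top','scene'):
    c=grab(n);cv2.imwrite(f'pics/{n}0.png',c[0]);R=cv2.Rodrigues(c[3])[0];print(n,-R.T@c[4],R[2],c[1][0,0])
o=ctrl.get_obs();print(o['t'],o['tool_pos'],o['tool_rot'],o['opening'])
E
```

```text
top [ 0.31168487 -0.01492339  1.24755477] [ 0.19633237  0.02149867 -0.98030169] 361.7396774986152
scene [ 1.45950646 -0.12317475  0.91472937] [-0.72540373  0.10529753 -0.68022192] 487.76454519891985
0.1 [0.23030982 0.58042051 0.23019184] [-5.89893711e-01 -3.08514355e+00  2.76988354e-03] 0.08567437658450892
```

View pics/top0.png

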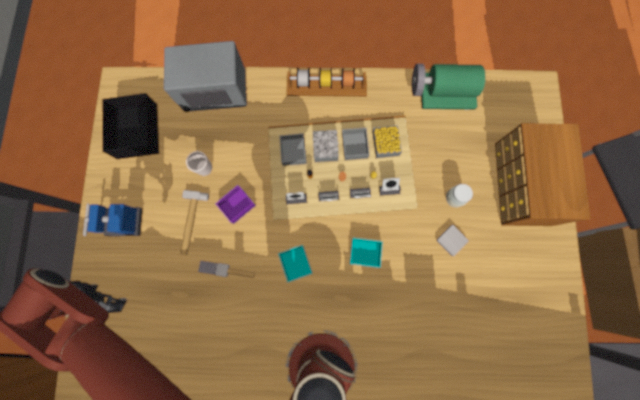

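View pics/scene0.png

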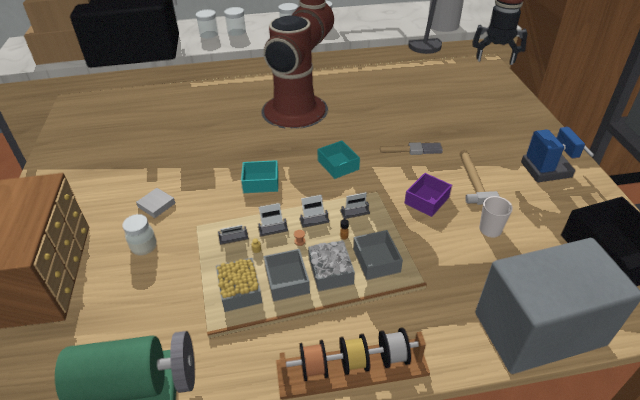

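```bash
python3 - <<'E'
import cv2,numpy as np
a=cv2.imread('pics/top0.png')[110:222,262:422];b=cv2.imread('pics/scene0.png')[185:300,200:420]
a=cv2.resize(a,None,fx=5,fy=5,interpolation=cv2.INTER_CUBIC);b=cv2.resize(b,None,fx=3.6,fy=3.6,interpolation=cv2.INTER_CUBIC)
cv2.imwrite('pics/a.png',a);cv2.imwrite('pics/b.png',b)
E
```

```text
(no output)
```

View pics/a.png

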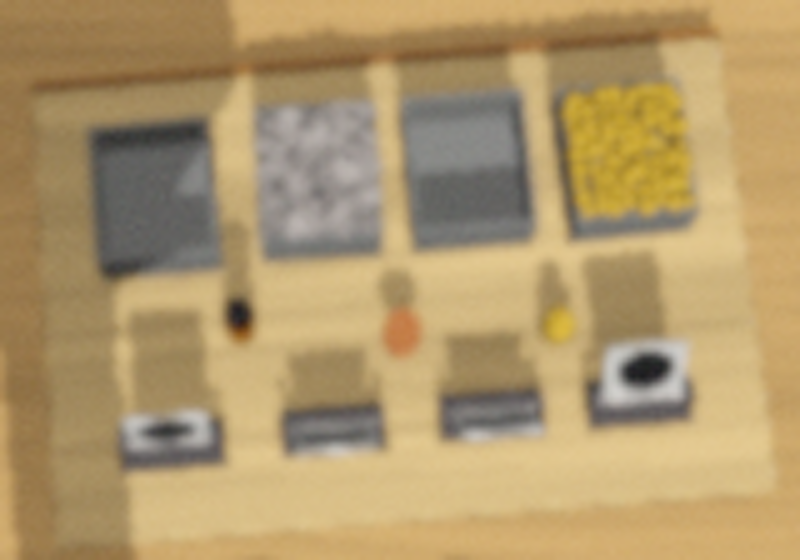

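View pics/b.png

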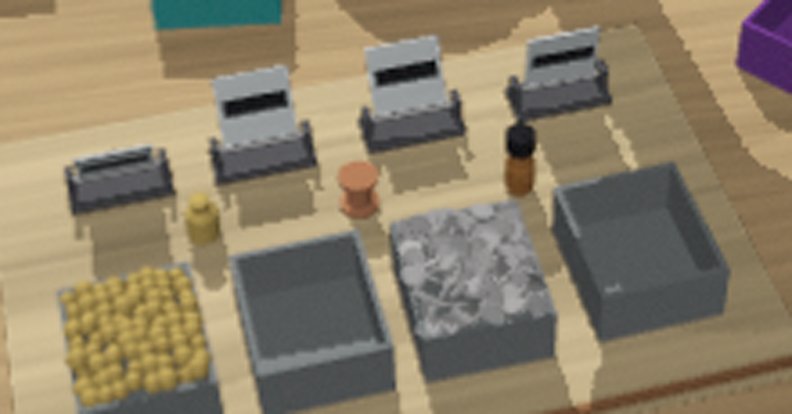

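```bash
cat > m.py <<'E'
from h import *
t=grab('top');s=grab('scene')
f=lambda p,k,o:(np.array(p,float)+.5)/k-.5+o
T=f([(122,467),(222,460),(287,455),(384,448),(442,440),(544,432),(591,427),(691,418)],5,(262,110))
S=f([(608,103),(515,118),(463,133),(367,152),(315,162),(217,181),(173,194),(72,213)],3.6,(200,185))
Y=np.array([165+37,165-37,55+37,55-37,-55+37,-55-37,-165+37,-165-37])/1e3
def fit(L,W):
    a,b=L.mean(0),W.mean(0);A=L-a;B=W-b
    th=np.arctan2((A[:,0]*B[:,1]-A[:,1]*B[:,0]).sum(),(A*B).sum());R=np.array([[np.cos(th),-np.sin(th)],[np.sin(th),np.cos(th)]])
    return th,R,b-R@a,np.abs(A@R.T-B).max(0)
Lt=np.c_[Y*0-.117,Y];Ls=np.c_[Y*0-.083,Y];Wt=ray(t,T,.012)[:,:2];Ws=ray(s,S,.012)[:,:2]
for L,W in((Lt,Wt),(Ls,Ws),(np.r_[Lt,Ls],np.r_[Wt,Ws])):
    th,R,p,e=fit(L,W);print(th,p,e)
H=np.array([R@[-.1,y]+p for y in(.165,.055,-.055,-.165)]);print(H)
ax=R[:,0]
def tip(i,a,dy):  # tip point of flap
    xy=H[i]+R@[.052*np.sin(a),dy];return [*xy,.03+.052*np.cos(a)]
if __name__=='__main__':
  for i in range(4):
    for a in(-.55,-.3,0,.3,.55):
        P=[tip(i,a,-.027),tip(i,a,.027)]
        print(i,a,((proj(t,P)-(262,110)+.5)*5-.5).round().tolist(),((proj(s,P)-(200,185)+.5)*3.6-.5).round().tolist())
E
python3 m.py
```

```text
0.10624817368914911 [ 0.67294927 -0.05504376] [0.00168738 0.00575655]
0.11287415875823215 [ 0.66361329 -0.05669875] [0.00290517 0.00667546]
0.1088812481512305 [ 0.66828308 -0.0558828 ] [0.00804624 0.00679495]
[[ 0.55094532  0.0972735 ]
 [ 0.56289861 -0.01207511]
 [ 0.5748519  -0.12142373]
 [ 0.58680518 -0.23077234]]
0 -0.55 [[210.0, 466.0], [128.0, 473.0]] [[514.0, 20.0], [585.0, 6.0]]
0 -0.3 [[208.0, 447.0], [126.0, 454.0]] [[519.0, 25.0], [591.0, 11.0]]
0 0 [[206.0, 423.0], [124.0, 431.0]] [[526.0, 36.0], [598.0, 22.0]]
0 0.3 [[204.0, 401.0], [123.0, 409.0]] [[532.0, 53.0], [605.0, 39.0]]
0 0.55 [[203.0, 386.0], [123.0, 393.0]] [[537.0, 70.0], [610.0, 55.0]]
1 -0.55 [[376.0, 451.0], [294.0, 458.0]] [[366.0, 49.0], [440.0, 35.0]]
1 -0.3 [[374.0, 432.0], [292.0, 439.0]] [[370.0, 54.0], [444.0, 40.0]]
1 0 [[372.0, 408.0], [290.0, 416.0]] [[375.0, 66.0], [450.0, 51.0]]
1 0.3 [[370.0, 386.0], [288.0, 394.0]] [[380.0, 83.0], [456.0, 68.0]]
1 0.55 [[368.0, 371.0], [287.0, 378.0]] [[385.0, 100.0], [460.0, 85.0]]
2 -0.55 [[541.0, 436.0], [460.0, 443.0]] [[214.0, 79.0], [289.0, 64.0]]
2 -0.3 [[540.0, 417.0], [459.0, 424.0]] [[216.0, 84.0], [292.0, 69.0]]
2 0 [[538.0, 393.0], [457.0, 401.0]] [[219.0, 97.0], [296.0, 82.0]]
2 0.3 [[535.0, 372.0], [454.0, 379.0]] [[224.0, 114.0], [301.0, 99.0]]
2 0.55 [[532.0, 356.0], [451.0, 364.0]] [[228.0, 131.0], [305.0, 116.0]]
3 -0.55 [[707.0, 421.0], [626.0, 428.0]] [[57.0, 109.0], [134.0, 94.0]]
3 -0.3 [[706.0, 402.0], [625.0, 409.0]] [[57.0, 115.0], [136.0, 100.0]]
3 0 [[704.0, 378.0], [622.0, 386.0]] [[59.0, 128.0], [138.0, 113.0]]
3 0.3 [[700.0, 357.0], [619.0, 364.0]] [[62.0, 146.0], [142.0, 130.0]]
3 0.55 [[696.0, 342.0], [616.0, 349.0]] [[65.0, 164.0], [146.0, 148.0]]
```

Left to right in the top view, the bins are empty (292,150), steel full (325,143), empty (355,142) and brass full (387,140). These are all grey and on the board. The purple (236,204) and turquoise (296,264), (366,252) ones are look-alikes and are off the board.

| Tag | Top-view pixel | Current lean | Needed |
|---|---|---|---|
| T1 | (296,197) | about half-way | push forward |
| T2 | (328,196) | forward | push back |
| T3 | (360,193) | forward | correct |
| T4 | (391,186) | back | correct |

The enlarged crops confirm this.

```bash
cat > go.py <<'E'
import sys;from h import *
from scipy.spatial.transform import Rotation as Ro
H=np.array([[.551,.092],[.563,-.0135]]);th=.1089;ax=np.array([np.cos(th),np.sin(th)])
o=ctrl.get_obs();R=Ro.from_rotvec(o['tool_rot']).as_matrix()
i,dx,z=int(sys.argv[1]),float(sys.argv[2]),float(sys.argv[3])
P=np.r_[H[i]+ax*dx,z];y=R[:,1];e=np.arctan2(ax[0],-ax[1])-np.arctan2(y[1],y[0])
print('t',o['t'],'tcp',np.round(o['tool_pos'],4),'F',np.round(o['contact_force'],1),'open',o['opening'])
rel=np.array(o['tool_pos'][:2])-H[i];print('rel x,y to tag',rel@ax,rel@[-ax[1],ax[0]])
print('shift',np.round(R.T@(P-o['tool_pos']),4),'yaw about tool z',-e)
E
python3 go.py 0 .06 .15; python3 -c "
from h import *
print(ray(grab('top'),[(262+238/5,110+325/5)],.03))"
```

```text
t 0.2 tcp [0.2304 0.5806 0.2305] F [ 0.1 -0.5  0.3] open 0.08537997852791225
rel x,y to tag -0.26562861755327377 0.5205281715885431
shift [-0.5313 -0.3077  0.0808] yaw about tool z -0.48670715267842346
[[0.63353854 0.0524556  0.03      ]]
```

```bash
python3 -m jog '[[[-0.05,-0.03,0],[0,0,-0.1]],[[-0.09,-0.055,0],[0,0,-0.2]],[[-0.13,-0.075,0],[0,0,-0.3]],[[-0.17,-0.1,0],[0,0,-0.4]],[[-0.21,-0.12,0],[0,0,-0.487]]]' 0 20; python3 go.py 0 .045 .2
```

```text
t: 0.75
tool_pos: [0.3822, 0.3901, 0.2313]
tool_rot: [-0.177, 3.136, 0.0]
contact_force: [0.2, 0.9, 1.3]
opening: 0.0126
grip_force: 0.0
t 0.75 tcp [0.3822 0.3901 0.2313] F [0.2 0.9 1.3] open 0.01256752134281547
rel x,y to tag -0.13543221014193224 0.3146756173549126
shift [-0.1791 -0.3154  0.0313] yaw about tool z 0.004115937191879748
```

```bash
python3 -m jog '[[[-0.025,-0.04,0],[0,0,0]],[[-0.05,-0.08,0],[0,0,0]],[[-0.075,-0.12,0],[0,0,0]],[[-0.1,-0.16,0],[0,0,0]],[[-0.11,-0.19,0],[0,0,0]]]'; python3 -m jog '[[[0,0,0],[0,0,0]],[[0,0,0],[0,0,0]]]'; python3 go.py 0 .045 .15
```

```text
t: 1.25
tool_pos: [0.5132, 0.2126, 0.2313]
tool_rot: [-0.168, 3.137, -0.001]
contact_force: [0.1, 0.5, 0.4]
opening: 0.0001
grip_force: 0.0
t: 1.45
tool_pos: [0.5115, 0.2147, 0.2311]
tool_rot: [0.169, -3.136, -0.001]
contact_force: [-1.5, 0.2, 0.2]
opening: 0.0
grip_force: 0.0
t 1.45 tcp [0.5115 0.2147 0.2311] F [-1.5  0.2  0.2] open 1.734110045922583e-05
rel x,y to tag -0.02589007667846358 0.12623696679146273
shift [-0.0711 -0.1262  0.081 ] yaw about tool z -0.0011913499010678397
```

```bash
python3 -m jog '[[[-0.024,-0.04,0.01],[0,0,0]],[[-0.048,-0.08,0.03],[0,0,0]],[[-0.071,-0.12,0.05],[0,0,0]],[[-0.071,-0.126,0.081],[0,0,0]],[[-0.071,-0.126,0.081],[0,0,0]]]'; python3 -m jog '[[[0,0,0],[0,0,0]],[[0,0,0],[0,0,0]]]'; python3 go.py 0 .045 .062
```

```text
t: 1.95
tool_pos: [0.5927, 0.0975, 0.1449]
tool_rot: [0.17, -3.127, -0.001]
contact_force: [-0.2, -0.3, -0.9]
opening: 0.0
grip_force: 0.0
t: 2.15
tool_pos: [0.5963, 0.0992, 0.1524]
tool_rot: [-0.175, 3.134, 0.0]
contact_force: [-0.5, -0.1, 0.1]
opening: 0.0002
grip_force: 0.0
t 2.15 tcp [0.5963 0.0992 0.1524] F [-0.5 -0.1  0.1] open 0.00024442261867965725
rel x,y to tag 0.04580743819222913 0.002236500508828279
shift [ 0.0011 -0.0022  0.0904] yaw about tool z 0.0024747067064472272
```

Straight down behind T1, slowly, then check the picture.

```bash
python3 -m jog '[[[0,0,0.02],[0,0,0]],[[0,0,0.04],[0,0,0]],[[0,0,0.06],[0,0,0]],[[0,0,0.075],[0,0,0]],[[0,0,0.086],[0,0,0]]]'; python3 -m jog '[[[0,0,0],[0,0,0]],[[0,0,0],[0,0,0]]]'; python3 go.py 0 0 .062; python3 - <<'E'
from h import *
b=grab('scene')[0][185:300,200:420];cv2.imwrite('pics/c.png',cv2.resize(b,None,fx=3.6,fy=3.6,interpolation=cv2.INTER_CUBIC))
E
```

```text
t: 2.65
tool_pos: [0.596, 0.0985, 0.0646]
tool_rot: [-0.174, 3.136, 0.0]
contact_force: [0.5, -0.5, -0.1]
opening: -0.0003
grip_force: 0.0
t: 2.85
tool_pos: [0.5963, 0.0978, 0.0651]
tool_rot: [-0.172, 3.136, -0.0]
contact_force: [-0.1, 1.3, -0.4]
opening: 0.0005
grip_force: 0.0
t 2.85 tcp [0.5963 0.0978 0.0651] F [-0.1  1.3 -0.4] open 0.0004728164995521812
rel x,y to tag 0.04567991242920283 0.0008290838242597782
shift [ 0.0457 -0.0008  0.0031] yaw about tool z 0.0006456525400992952
```

View pics/c.png

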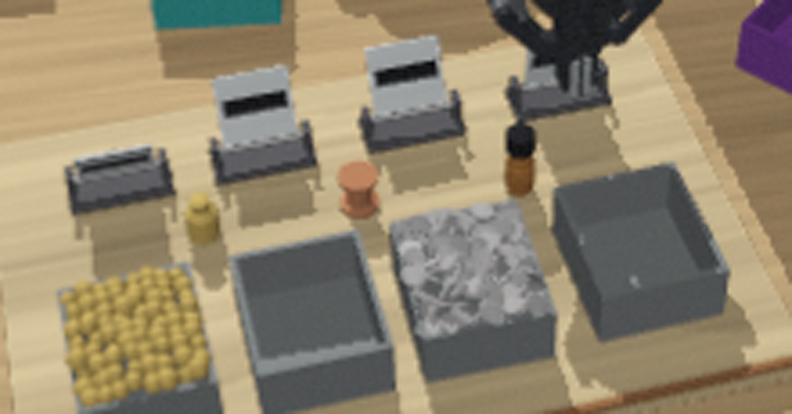

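The fingers (580,75) are just behind T1 and clear of the vial and the bin. Now pushing forward, towards the robot.

```bash
python3 -m jog '[[[0.01,0,0],[0,0,0]],[[0.02,0,0],[0,0,0]],[[0.028,0,0],[0,0,0]],[[0.035,0,0],[0,0,0]],[[0.04,0,0],[0,0,0]]]'; python3 -m jog '[[[0.003,0,0],[0,0,0]],[[0.006,0,0],[0,0,0]],[[0.009,0,0],[0,0,0]],[[0.009,0,0],[0,0,0]]]'; python3 go.py 0 0 .062
```

```text
t: 3.4
tool_pos: [0.5554, 0.0931, 0.0645]
tool_rot: [-0.171, 3.136, 0.0]
contact_force: [0.8, 0.5, 0.1]
opening: 0.0002
grip_force: 0.3
t: 3.8
tool_pos: [0.5468, 0.0921, 0.0642]
tool_rot: [0.171, -3.136, 0.0]
contact_force: [0.7, -0.0, -0.5]
opening: 0.0002
grip_force: 0.0
t 3.8 tcp [0.5468 0.0921 0.0642] F [ 0.7 -0.  -0.5] open 0.00019496302409851754
rel x,y to tag -0.004178012983299757 0.0005796761157264387
shift [-0.0042 -0.0006  0.0022] yaw about tool z 0.0002992591175912107
```

```bash
for k in 1 2; do python3 -m jog '[[[0.002,0,0],[0,0,0]],[[0.002,0,0],[0,0,0]]]' |grep -E 'force|pos'; done;  python3 - <<'E'
from h import *
a=grab('scene')[0][180:230,335:395];b=grab('top')[0][180:222,280:340]
r=lambda i:cv2.resize(i,(390,int(i.shape[0]*6.5)),interpolation=cv2.INTER_CUBIC)
a,b=r(a),r(b);b=cv2.copyMakeBorder(b,0,len(a)-len(b),0,0,0);cv2.imwrite('pics/d.png',np.hstack([a,b]))
E
```

```text
tool_pos: [0.545, 0.0919, 0.0643]
contact_force: [1.1, 0.7, 0.1]
grip_force: 0.1
tool_pos: [0.543, 0.0917, 0.0642]
contact_force: [0.3, 0.6, 0.1]
grip_force: 0.1
```

View pics/d.png

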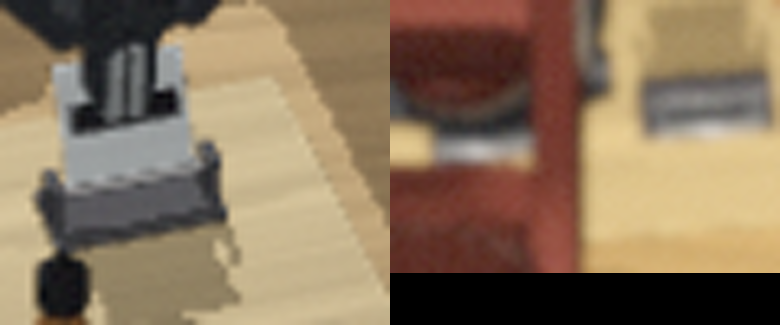

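T1 now leans forward, with its tip corner at scene (343,190), close to the stop. I'll creep until the force rises.

```bash
for k in 1 2; do python3 -m jog '[[[0.002,0,0],[0,0,0]],[[0.002,0,0],[0,0,0]]]' |grep -E 'force|pos'; done
```

```text
tool_pos: [0.5409, 0.0915, 0.0643]
contact_force: [0.9, 0.4, 0.2]
grip_force: 0.1
tool_pos: [0.54, 0.0914, 0.0648]
contact_force: [3.3, 0.2, -0.1]
grip_force: 1.3
```

Stop reached at 3.3 N. Retreating, then rising.

```bash
python3 -m jog '[[[-0.015,0,0],[0,0,0]],[[-0.035,0,0],[0,0,0]],[[-0.05,0,-0.01],[0,0,0]],[[-0.05,0,-0.05],[0,0,0]],[[-0.05,0,-0.09],[0,0,0]]]'|grep pos; python3 -m jog '[[[0,0,0],[0,0,0]],[[0,0,0],[0,0,0]]]'|grep pos; python3 go.py 1 -.065 .15
```

```text
tool_pos: [0.5874, 0.0967, 0.1533]
tool_pos: [0.5893, 0.0968, 0.1556]
t 5.4 tcp [0.5893 0.0968 0.1556] F [ 0.1  0.5 -0.4] open -0.00015510836222869966
rel x,y to tag 0.03815071919140945 0.10676246280309012
shift [ 0.1032 -0.1067  0.0055] yaw about tool z 0.00038087586136392737
```

```bash
python3 -m jog '[[[0.03,-0.03,0],[0,0,0]],[[0.06,-0.06,0],[0,0,0]],[[0.085,-0.09,0],[0,0,0]],[[0.103,-0.107,0],[0,0,0]],[[0.103,-0.107,0],[0,0,0]]]'|grep pos; python3 -m jog '[[[0,0,0.02],[0,0,0]],[[0,0,0.05],[0,0,0]],[[0,0,0.075],[0,0,0]],[[0,0,0.092],[0,0,0]],[[0,0,0.092],[0,0,0]]]'; python3 go.py 1 0 .062
```

```text
tool_pos: [0.4951, -0.0222, 0.1517]
t: 6.4
tool_pos: [0.4947, -0.0196, 0.0578]
tool_rot: [0.172, -3.128, -0.004]
contact_force: [0.0, 0.5, 0.6]
opening: -0.0001
grip_force: 0.0
t 6.4 tcp [ 0.4947 -0.0196  0.0578] F [0.  0.5 0.6] open -8.912155473348915e-05
rel x,y to tag -0.06851618167716311 0.001364170204768667
shift [-0.0685 -0.0014 -0.0048] yaw about tool z 0.0008013627018070846
```

```bash
python3 -m jog '[[[-0.012,0,0],[0,0,0]],[[-0.024,0,0],[0,0,0]],[[-0.034,0,0],[0,0,0]],[[-0.044,0,0],[0,0,0]],[[-0.052,0,0],[0,0,0]]]'; python3 -m jog '[[[-0.004,0,0],[0,0,0]],[[-0.008,0,0],[0,0,0]],[[-0.012,0,0],[0,0,0]],[[-0.012,0,0],[0,0,0]]]'; python3 go.py 1 0 .062
```

```text
t: 6.9
tool_pos: [0.5514, -0.0151, 0.063]
tool_rot: [-0.172, 3.136, -0.0]
contact_force: [-0.5, -1.1, 1.3]
opening: -0.0001
grip_force: 0.4
t: 7.3
tool_pos: [0.562, -0.0138, 0.0622]
tool_rot: [-0.171, 3.137, 0.0]
contact_force: [0.1, 0.7, 0.5]
opening: -0.0001
grip_force: 0.0
t 7.3 tcp [ 0.562  -0.0138  0.0622] F [0.1 0.7 0.5] open -5.9118603340123934e-05
rel x,y to tag -0.0010094887211408885 -0.00018040753345309016
shift [-0.001   0.0002  0.0002] yaw about tool z 0.0002876923498671413
```

```bash
for k in 1 2 3 4; do python3 -m jog '[[[-0.002,0,0],[0,0,0]],[[-0.002,0,0],[0,0,0]]]' |grep -E 'contact|pos'; done
```

```text
tool_pos: [0.5637, -0.0136, 0.0622]
contact_force: [-0.6, -0.6, 0.6]
tool_pos: [0.5658, -0.0134, 0.0623]
contact_force: [-0.1, -1.1, 0.4]
tool_pos: [0.568, -0.0132, 0.0624]
contact_force: [0.1, -0.1, -0.6]
tool_pos: [0.57, -0.013, 0.0624]
contact_force: [0.3, 0.3, 0.2]
```

```bash
for k in 1 2; do python3 -m jog '[[[-0.002,0,0],[0,0,0]],[[-0.002,0,0],[0,0,0]]]' |grep -E 'contact|pos'; done; python3 - <<'E'
from h import *
b=grab('scene')[0][185:300,200:420];cv2.imwrite('pics/e.png',cv2.resize(b,None,fx=3.6,fy=3.6,interpolation=cv2.INTER_CUBIC))
E
```

```text
tool_pos: [0.5719, -0.0128, 0.0623]
contact_force: [0.5, -0.2, -0.1]
tool_pos: [0.5722, -0.0127, 0.0621]
contact_force: [-6.0, -1.0, 4.0]
```

View pics/e.png

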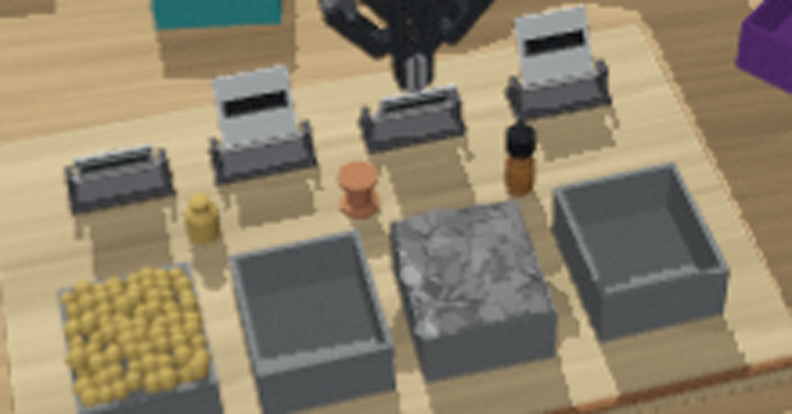

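The picture shows T2 (415,100) fully back against its stop (6 N) and T1 (555,50) fully forward. T3 and T4 are unchanged. Retreating and rising.

```bash
python3 -m jog '[[[0.015,0,0],[0,0,0]],[[0.035,0,0],[0,0,0]],[[0.06,0,-0.01],[0,0,0]],[[0.07,0,-0.05],[0,0,0]],[[0.07,0,-0.09],[0,0,0]]]'|grep pos; python3 -m jog '[[[0.04,0,-0.03],[0,0,0]],[[0.08,0,-0.05],[0,0,0]],[[0.08,0,-0.05],[0,0,0]],[[0.08,0,-0.05],[0,0,0]],[[0.08,0,-0.05],[0,0,0]]]'|grep -E 'pos|contact'; python3 - <<'E'
from h import *
b=grab('scene')[0][185:300,200:420];cv2.imwrite('pics/f.png',cv2.resize(b,None,fx=3.6,fy=3.6,interpolation=cv2.INTER_CUBIC))
E
```

```text
tool_pos: [0.502, -0.02, 0.1517]
tool_pos: [0.4248, -0.0288, 0.2015]
contact_force: [-0.7, -0.2, -0.2]
```

View pics/f.png

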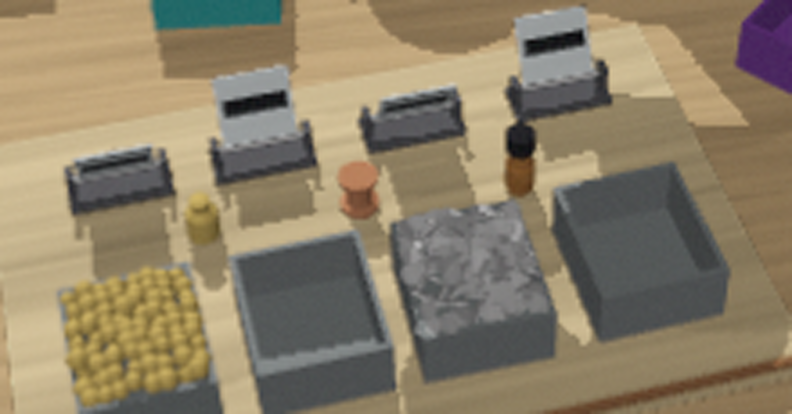

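All four tags stayed at their stops: T1 (555,50) and T3 (255,100) forward, T2 (415,100) and T4 (115,160) back. Nothing else moved.

```bash
python3 -c "
from station import job;print(job.finish_job())"
```

```text
the job is handed in; nothing more can be done
None
```

Job handed in: the half-set tag of the leftmost empty bin now leans forward and the steel-blanks bin's tag leans back, the other two were already right, and the last picture shows all four at their stops with nothing else visibly moved; no verdict came back.

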